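Gather the saw's blade-change kit into its caddy

TASK

Gather the saw's four-piece blade-change kit from the bench into the caddy, each piece in the bay made for it: the flange ring flat over the post, the lobed knob standing upright on its hub in the round well, the hexagon nut flat in the square well, and the spanner lying flat along the long trough, either way round. The blank disc without a hole and the smooth round knob are not part of the kit: leave them where they lie.

Things in the scene. Friction and masses are not known exactly. Their poses are not given: they have to be found in the camera images.
- lobed_knob: Black clamping knob with six round lobes (star outline), standing on its hub: hub 36 mm across and 14 mm high, above it the lobed head, 58 mm from lobe tip to facing lobe tip (53 mm between parallel jaws that each touch two lobes, core 40 mm), from 14 to 40 mm height. About 0.11 kg. Origin: centre of the underside of the hub; z up; lobes at 0, 60, 120.. degrees from its x axis.
- flange_ring: Steel flange ring lying flat, 60 mm outside, round through-hole of 30 mm, 18 mm high, about 0.28 kg. Origin: centre of its underside; z up.
- hex_nut: Large steel hexagon nut lying flat, 36 mm across flats, 26 mm high, with a dark round bore mark on top, about 0.17 kg. Origin: centre of its underside; z up; the normals of its flats point along 0, 60, 120.. degrees from its x axis.
- spanner: Short open-ended spanner lying flat, 114 mm long: dark rubber grip 22 mm wide and 18 mm high, from 44 mm behind the origin to 35 mm ahead of it, then a steel jaw 34 mm wide and 8 mm thick (5 to 13 mm above the bench) that ends 70 mm ahead. About 0.16 kg. Origin: on the underside, in the middle of the grip; x points along the spanner to the jaw, z up.
- blank_disc: Not part of the kit: solid steel disc without a hole, 60 mm across, 18 mm high. Origin: centre of its underside; z up.
- smooth_knob: Not part of the kit: black knob with a smooth round head 56 mm across (no lobes), 40 mm high, on a 36 mm hub. Origin: centre of its underside; z up.
- knob_well: Round well for the lobed knob, 84 mm inside and 92 mm outside, floor 4 mm and rim 12 mm above its origin. White plastic; fixed in a flat wooden caddy (346 x 196 mm, floor 10 mm, edge 18 mm above the bench). Origin: centre of its underside, 10 mm above the bench; z up. In any of three places, 107 mm apart along its y, in the row nearer the robot.
- ring_seat: Flat square plate 92 x 92 mm, 4 mm thick, with an upright steel post at its centre, 14 mm thick, top 26 mm above its origin, for the flange ring. White plastic; fixed in a flat wooden caddy (346 x 196 mm, floor 10 mm, edge 18 mm above the bench). Origin: centre of its underside, 10 mm above the bench; z up. In any of three places, 107 mm apart along its y, in the row nearer the robot.
- nut_well: Small square well for the hexagon nut, 60 x 60 mm inside and 68 mm outside, floor 4 mm and rim 12 mm above its origin. White plastic; fixed in a flat wooden caddy (346 x 196 mm, floor 10 mm, edge 18 mm above the bench). Origin: centre of its underside, 10 mm above the bench; z up. In any of three places, 107 mm apart along its y, in the row nearer the robot.
- spanner_trough: Long trough for the spanner, 172 mm inside along its y axis and 56 mm along its x axis, floor 4 mm and rim 8 mm above its origin, at the side of the caddy away from the robot. White plastic; fixed in a flat wooden caddy (346 x 196 mm, floor 10 mm, edge 18 mm above the bench). Origin: centre of its underside, 10 mm above the bench; z up. 
There are look-alikes about, which are no part of the job. Leave any purple look-alike of the lobed_knob alone.

How it is judged:
By the outcome, as a careful person would: the job done as asked, in the order asked, and still so for the second after the job is handed in, with the robot touching nothing.
It also fails if it takes over 112 s, if anything falls off the work surface, if the arm or the gripper's body presses on something with over 40 N, if the wrist force passes 120 N, or if a joint passes its speed limit or range.

ROBOT

A 7-joint arm with a two-finger parallel gripper is mounted at the origin on the work surface. World frame = base frame: x ahead of the robot, y to its left, z up, the work surface at z = 0. Lengths are in m, angles in rad, forces in N, time in s.
With the tool pointing down it reaches from about 0.4 to 0.85 m from the base axis. Payload 10.4 kg.
Tool frame: the origin (TCP) lies at the very end of the fingers, on their centre line; the grasp point (between the pads) lies 19 mm behind it; x points along the fingers, z is the direction in which the jaws open and shut, and the axes are right-handed (so a half turn about x gives the same grasp; the last joint's range is limited). The gripper opens to 85 mm and grips with 20 to 120 N. Pads are 22 mm wide; open, the fingers measure 114 mm over their backs; the gripper's body (76 mm by 85 mm) begins 54 mm behind the grasp point. The pads swing forward as they close: fully open they stand 13 mm farther back than shut.
Start: joints at [1.238, 0.332, -0.065, 1.46, 0.022, 1.35, -0.088], TCP at [0.191, -0.595, 0.231] pointing down, gripper open.
Joint ranges: [-2.6, 2.6], [-0.5, 2.12], [-1.47, 1.34], [0.16, 2.42], [-1.27, 4.41], [0.06, 2.06], [-2.6, 2.6]. Speed limits (rad/s): [2.22, 2.22, 2.79, 2.79, 3.14, 3.14, 3.14].

INTERFACE

Orientations are given as a unit quaternion [x, y, z, w].
In Python, from workcell import telemetry, viewer, manip, spot_in, mark_of gives the robot as it stands. The module is installed in compiled form; this text tells all that it offers.
- The arm moves only by the shell command python3 -m crank 'ROWS' [FORCE]. ROWS is JSON, a list of rows, each a list of 3 entries, a list of its own where there are three numbers: the closure, from 0 (fully open) to 1 (shut), then the shift along the world's x, y, z in cm, then the turn, a rotation vector about the world's x, y, z in rad. A call has 1 to 12 rows; each row shifts and turns the commanded pose from where the row before left it; what a row does not reach is not made up. A row lasts 1/12 s, in which the tool goes at most 41.7 mm and 7.16 degrees, less where a joint would pass 70% of its speed; a pose out of reach is approached as far as the arm can. A call with a gripper value outside its range is refused whole. The fingers move at their own pace and stop on an object; FORCE is the grip in N (left out, the last holds). Time passes only in rows, so rows that do not move let the fingers close. It gives the time, the measured TCP pose, the force and the opening at its end, in the units of the state.
- telemetry.get_obs(): the state, without advancing time (a new reading comes with each control period).
- viewer.camera(name): name is "scene" or "top" or "wrist"; returns a dict with "frame" (384x512x3 uint8, red, green, blue), "intrinsics" (3x3 intrinsics, pixels), "cam_to_world" (4x4, takes a point from camera to world coordinates). Camera axes: x right, y up, looking along -z (the intrinsics and any distortion apply to the point x, -y, -z); pixel columns grow to the right and rows downward; lengths in m; the calibration is good to about 2 mm. The wrist camera is an equidistant fisheye: a pixel r from the principal point sees the ray r / f radians off the axis. A picture is of the moment at which its call begins. There is no depth.
- manip.hand_in(): hands the job in, once; it reports no verdict.
Trained networks look in a picture, given as the dict that the camera call returned (one of the last four; its "shot" number tells which), for a name from the list of things; names that differ only in an ending like _2 or _b are one class to them, and where a whole thing is asked for, a point or a joint stands for the part that bears it (a point fixed in the world has none). Each returns a list of dicts, best first, with "conf" (0 to 1); they miss things now and then, are a little off and sometimes report something else, mostly with a low value. They report only what shows in the picture. A call takes as long as a camera call. They do not tell look-alikes from the thing itself.
- spot_in(thing, picture): "location" ([x, y, z] in m, in the coordinates of the camera as it stood for that picture, good to about 4 mm: the middle of the surface that is visible of it).
- mark_of(thing, picture): "location" ([x, y, z] in m, in the coordinates of the camera as it stood for that picture, good to about 4 mm: a listed point, or the origin of a listed thing).
The state is a dict: "clock": time; "joint_pos": joint angles; "joint_velocities": joint speeds; "tau": joint torques, N m; "position": TCP position; "ee_rot": TCP orientation; "ft_force": force on the tool from outside, world axes, zero at the start; "torque": the same for the moment, N m; "grip_width": opening from 0.0 (shut) to 1.0 (fully open).
Only numpy, scipy, OpenCV 4.12 (cv2) and the standard library are available. Lean on these libraries where they do the work, as an engineer would, in place of code of your own. Each camera call takes 0.05 s, during which the arm holds its last target. There are 200 camera calls.

## Working session

There is one attempt and no reset: what is moved stays moved. The work goes in short steps, Python scripts to look and compute and a shell command to move; the robot and the scene stay as the last step left them, time stands still between calls to the robot, and variables do not carry over. Pictures are saved under pics/ and viewed, about 12 in all and at most 16, crops included, and the job is handed in when it is done.

```bash
mkdir -p pics
cat > h.py <<'E'
import numpy as np, cv2
from workcell import telemetry, viewer, manip, spot_in, mark_of
def w(p,cam):
    M=np.array(cam["cam_to_world"]); return M[:3,:3]@np.array(p)+M[:3,3]
def pix(p,cam):
    M=np.array(cam["cam_to_world"]); q=M[:3,:3].T@(np.array(p)-M[:3,3]); q=q*[1,-1,-1]; u=np.array(cam["intrinsics"])@q; return u[:2]/u[2]
def ray(uv,cam,z):
    M=np.array(cam["cam_to_world"]);K=np.array(cam["intrinsics"])
    d=np.linalg.inv(K)@[uv[0],uv[1],1]; d=M[:3,:3]@(d*[1,-1,-1]); o=M[:3,3]; return o+d*(z-o[2])/d[2]
def save(img,n,s=1.5):
    cv2.imwrite("pics/"+n,cv2.cvtColor(cv2.resize(img,None,fx=s,fy=s,interpolation=cv2.INTER_CUBIC),cv2.COLOR_RGB2BGR))
E
python3 - <<'E'
from h import *
o=telemetry.get_obs(); print(o["position"],o["ee_rot"],o["clock"])
for c in ["top","scene"]:
    cam=viewer.camera(c); save(cam["frame"],c+"1.png")
    print(c,np.round(cam["cam_to_world"],3).tolist(),np.round(cam["intrinsics"],1).tolist())
    for t in "lobed_knob flange_ring hex_nut spanner blank_disc smooth_knob knob_well ring_seat nut_well spanner_trough".split():
        for d in mark_of(t,cam)[:3]:
            p=w(d["location"],cam); print(t,round(d["conf"],2),np.round(p,3),np.round(pix(p,cam)))
E
```

```text
[ 0.19041316 -0.59489651  0.23051714] [ 0.41715299  0.5715739  -0.41660041  0.57072827] 0.0
top [[0.003, 0.998, -0.069, 0.435], [-1.0, 0.003, -0.003, 0.043], [-0.002, 0.069, 0.998, 0.914], [0.0, 0.0, 0.0, 1.0]] [[351.0, 0.0, 250.3], [0.0, 351.0, 195.2], [0.0, 0.0, 1.0]]
lobed_knob 0.92 [ 0.408  0.373 -0.003] [124. 230.]
lobed_knob 0.89 [ 0.339  0.306 -0.   ] [149. 256.]
lobed_knob 0.19 [ 0.409 -0.178 -0.002] [336. 230.]
flange_ring 0.87 [ 0.447  0.067 -0.006] [242. 215.]
flange_ring 0.5 [ 0.441 -0.067  0.004] [294. 217.]
flange_ring 0.41 [ 0.694 -0.011  0.009] [272. 120.]
hex_nut 0.57 [ 0.406 -0.18  -0.004] [337. 231.]
blank_disc 0.63 [ 0.412  0.203 -0.002] [189. 228.]
smooth_knob 0.79 [ 0.437 -0.068  0.006] [294. 219.]
ring_seat 0.69 [ 0.601 -0.015  0.011] [274. 156.]
ring_seat 0.39 [ 0.344 -0.29   0.001] [380. 255.]
nut_well 0.71 [ 0.611 -0.125  0.01 ] [316. 152.]
nut_well 0.68 [ 0.446  0.069 -0.002] [241. 215.]
nut_well 0.22 [ 0.409 -0.181 -0.001] [337. 230.]
spanner_trough 0.74 [ 0.691 -0.011  0.011] [272. 121.]
scene [[-0.034, -0.865, 0.501, 0.895], [0.999, -0.034, 0.009, 0.057], [0.01, 0.501, 0.865, 0.73], [0.0, 0.0, 0.0, 1.0]] [[348.0, 0.0, 255.2], [0.0, 348.0, 192.6], [0.0, 0.0, 1.0]]
lobed_knob 0.64 [ 0.412  0.371 -0.   ] [384. 176.]
lobed_knob 0.62 [0.336 0.302 0.001] [353. 150.]
flange_ring 0.8 [0.446 0.068 0.001] [263. 184.]
hex_nut 0.72 [ 0.406 -0.18   0.001] [165. 166.]
spanner 0.78 [ 0.341 -0.295 -0.   ] [126. 145.]
blank_disc 0.86 [0.413 0.2   0.004] [316. 173.]
smooth_knob 0.93 [ 0.435 -0.071  0.002] [207. 178.]
smooth_knob 0.54 [ 0.34  -0.296 -0.   ] [125. 145.]
knob_well 0.59 [0.592 0.089 0.013] [271. 237.]
knob_well 0.19 [0.339 0.304 0.   ] [354. 152.]
ring_seat 0.87 [ 0.6   -0.018  0.008] [223. 240.]
nut_well 0.88 [ 0.613 -0.121  0.007] [176. 244.]
nut_well 0.23 [ 0.45   0.07  -0.001] [264. 185.]
spanner_trough 0.73 [ 0.695 -0.013  0.009] [221. 282.]
```

View pics/top1.png

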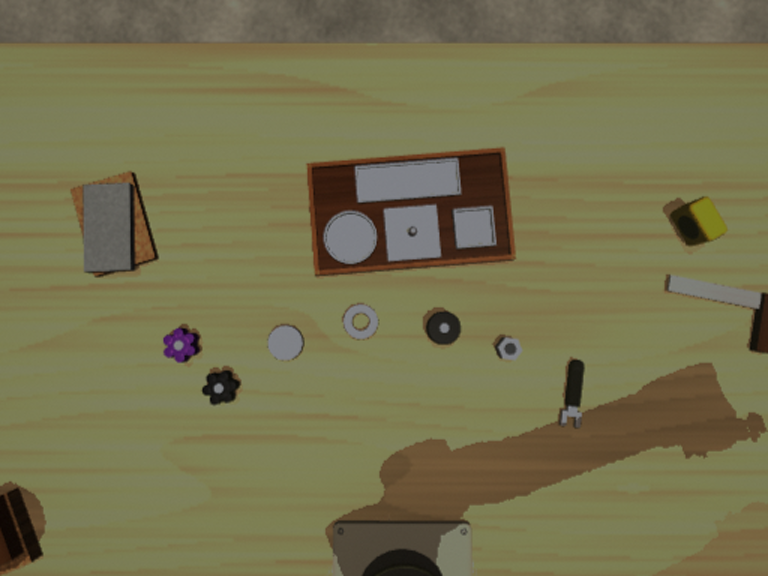

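View pics/scene1.png

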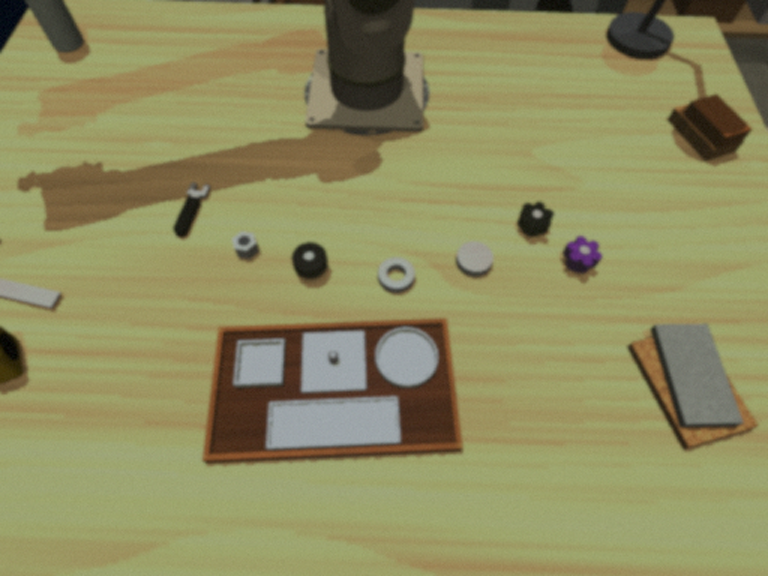

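The top view shows the black lobed knob at (221,387), the ring at (361,321), the nut at (508,348) and the spanner at (573,390) with its jaw towards the robot. The look-alikes are the purple knob at (181,345), the blank disc at (285,342) and the smooth knob at (443,328). From left to right the bays are the round well, post and square well, with the trough behind. Next I'll measure yaws and refine positions from the top image.

Run:
```python
from h import *
from scipy.spatial.transform import Rotation as R
o=telemetry.get_obs(); print(np.round(R.from_quat(o["ee_rot"]).as_matrix(),3).tolist())
cam=viewer.camera("top"); f=cam["frame"]
for n,p,z in [("ring",(.447,.067),.018),("nut",(.406,-.18),.026),("knob",(.338,.304),.03),("span",(.342,-.29),.015)]:
    c=pix([*p,z],cam).astype(int); r=24
    a=f[c[1]-r:c[1]+r,c[0]-r:c[0]+r]
    hsv=cv2.cvtColor(a,cv2.COLOR_RGB2HSV)
    m=((hsv[...,1]<70)).astype(np.uint8) if n in("ring","nut") else ((hsv[...,1]<70)|(hsv[...,2]<45)).astype(np.uint8)
    _,l,s,_=cv2.connectedComponentsWithStats(m); k=1+np.argmax(s[1:,4]); m=(l==k).astype(np.uint8)
    ct=max(cv2.findContours(m,0,2)[0],key=cv2.contourArea)
    (cx,cy),(W,H),an=cv2.minAreaRect(ct)
    M=cv2.moments(ct); 
    q=ray((c[0]-r+M["m10"]/M["m00"],c[1]-r+M["m01"]/M["m00"]),cam,z); q2=ray((c[0]-r+cx,c[1]-r+cy),cam,z)
    print(n,np.round(q,4),np.round(q2,4),W,H,an,s[k])
V=[]
for n,uvs in dict(caddy=[(317,275),(514,260),(504,149),(308,164)]).items():
    P=[ray(np.array(u)/1.5,cam,.018)[:2] for u in uvs]; print(np.round(P,3).tolist(),np.mean(P,0),[np.degrees(np.arctan2(*(P[i]-P[j])[::-1])) for i,j in((0,1),(3,2),(3,0),(2,1))])
big=[cv2.resize(f[c[1]-22:c[1]+22,c[0]-22:c[0]+22],(380,380),interpolation=2) for c in [pix([*p,z],cam).astype(int) for p,z in(((.406,-.18),.026),((.342,-.29),.015))]]
# brighten
save(np.clip(np.hstack(big)*1.6,0,255).astype(np.uint8),"crop1.png",1)
```

```text
[[0.0, 0.952, 0.305], [-0.0, 0.305, -0.952], [-1.0, 0.0, 0.0]]
ring [0.4495 0.0713 0.018 ] [0.4491 0.0725 0.018 ] 22.0 23.0 90.0 [ 11  13  24  23 338]
nut [ 0.4041 -0.179   0.026 ] [ 0.4032 -0.1797  0.026 ] 15.0 17.0 90.0 [ 16  18  18  16 212]
knob [0.3364 0.3067 0.03  ] [0.3374 0.3186 0.03  ] 23.0 37.0 90.0 [  0  13  38  24 464]
span [ 0.3341 -0.2886  0.015 ] [ 0.3349 -0.2865  0.015 ] 13.092729568481445 39.344818115234375 1.9091525077819824 [ 16   8  15  40 385]
[[0.528, 0.145], [0.554, -0.192], [0.748, -0.178], [0.721, 0.163]] [ 0.6377882  -0.01547118] [np.float64(94.51781179985953), np.float64(94.5763996699196), np.float64(5.208949103420217), np.float64(4.225561544371472)]
```

View pics/crop1.png

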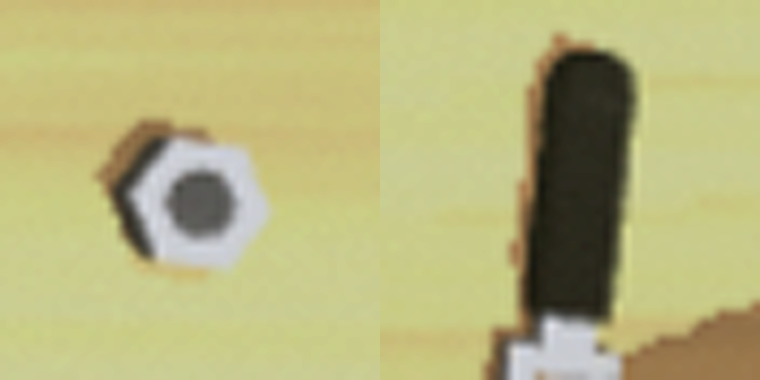

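The nut's flats have normals at about -9° mod 60, so the present jaw yaw of -72° almost fits. The spanner points at about 175° and the caddy yaw is about 4.6°. I'll start with the ring.

```bash
python3 -m crank '[[0,[3.1,2.4,0],[0,0,0]],[0,[3.1,2.4,0],[0,0,0]],[0,[3.1,2.4,0],[0,0,0]],[0,[3.1,2.4,0],[0,0,0]],[0,[3.1,2.4,0],[0,0,0]],[0,[3.1,2.4,0],[0,0,0]],[0,[3.1,2.4,0],[0,0,0]],[0,[3.1,2.4,0],[0,0,0]]]' 40
python3 -m crank '[[0,[0,3.8,0],[0,0,0]],[0,[0,3.8,0],[0,0,0]],[0,[0,3.8,0],[0,0,0]],[0,[0,3.8,0],[0,0,0]],[0,[0,3.8,0],[0,0,0]],[0,[0,3.8,0],[0,0,0]],[0,[0,3.8,0],[0,0,0]],[0,[0,3.8,0],[0,0,0]],[0,[0,3.8,0],[0,0,0]],[0,[0,3.8,0],[0,0,0]],[0,[0,3.8,0],[0,0,0]],[0,[0,3.8,0],[0,0,0]]]'
```

```text
clock: 1.82
position: [0.4398, -0.4019, 0.2316]
ee_rot: [0.417, 0.571, -0.417, 0.571]
ft_force: [0.5, -0.5, -0.1]
grip_width: 0.999
clock: 2.82
position: [0.4382, 0.0545, 0.2317]
ee_rot: [0.417, 0.571, -0.417, 0.572]
ft_force: [0.4, 0.9, -0.4]
grip_width: 1.002
```

Tracking is good. Next I'll take a wrist look from here, and save a knob crop from the top view.

```bash
cat >> h.py <<'E'
def wray(uv,cam,z):
    M=np.array(cam["cam_to_world"]);K=np.array(cam["intrinsics"])
    a=(np.array(uv)-K[:2,2])/K[0,0]; r=np.linalg.norm(a); d=np.array([*(a/r*np.sin(r)),np.cos(r)]) if r>1e-9 else np.array([0,0,1.])
    d=M[:3,:3]@(d*[1,-1,-1]); o=M[:3,3]; return o+d*(z-o[2])/d[2]
def look(*things):
    cam=viewer.camera("wrist")
    o=telemetry.get_obs(); print("tcp",np.round(o["position"],4))
    for t in things:
        for d in mark_of(t,cam)[:2]: print(t,round(d["conf"],2),np.round(w(d["location"],cam),4))
    return cam
E
python3 - <<'E'
from h import *
cam=look("flange_ring","ring_seat"); a=cv2.resize(cam["frame"],None,fx=.94,fy=.94)
save(a,"wr1.png",1)
t=viewer.camera("top"); c=pix([.337,.305,.03],t).astype(int)
for d in mark_of("lobed_knob",t)[:2]: print(w(d["location"],t))
b=cv2.resize(t["frame"][c[1]-20:c[1]+20,c[0]-20:c[0]+20],(300,300),interpolation=2); b=np.clip(b*1.8,0,255).astype(np.uint8)
H=np.zeros((max(a.shape[0],300),a.shape[1]+300,3),np.uint8); H[:a.shape[0],:a.shape[1]]=a; H[:300,a.shape[1]:]=b
save(H,"wr1.png",1)
E
```

```text
tcp [0.4378 0.0624 0.2321]
flange_ring 0.65 [0.457  0.0758 0.0018]
flange_ring 0.37 [0.3436 0.3096 0.0029]
ring_seat 0.68 [ 0.6029 -0.0127  0.0082]
[ 0.40540101  0.37323693 -0.00099311]
[ 0.33913217  0.30805754 -0.00136462]
```

View pics/wr1.png

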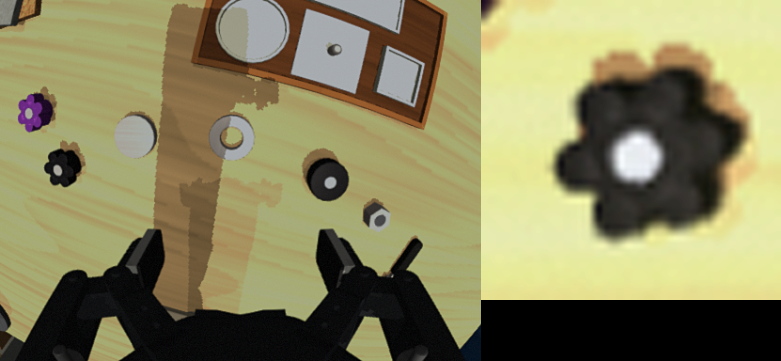

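The wrist view shows the ring at (232,138), with the jaws straddling free space. In the top crop the knob's lobes lie at about -20° mod 60, so I'll use a jaw yaw of -50° for it. I'll go above the ring now.

```bash
python3 -m crank '[[0,[0.5,0.4,-3.5],[0,0,0]],[0,[0.5,0.4,-3.5],[0,0,0]],[0,[0,0,-3.5],[0,0,0]],[0,[0,0,-3.5],[0,0,0]],[0,[0,0,0],[0,0,0]],[0,[0,0,0],[0,0,0]]]'
python3 - <<'E'
from h import *
cam=look("flange_ring"); save(cam["frame"],"wr2.png",1)
E
```

```text
clock: 3.57
position: [0.4476, 0.0597, 0.0908]
ee_rot: [0.417, 0.572, -0.418, 0.57]
ft_force: [0.9, 0.7, 1.5]
grip_width: 1.001
tcp [0.4491 0.0601 0.0925]
flange_ring 0.57 [0.4555 0.073  0.0026]
```

View pics/wr2.png

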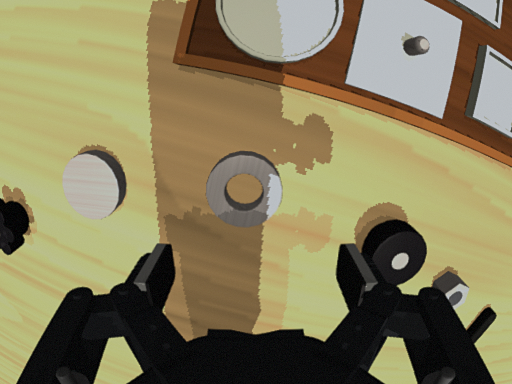

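The ring is at (244,187), slightly left of the finger midline at about column 255.

Run:
```python
from h import *
cam=viewer.camera("wrist"); print(np.round(cam["cam_to_world"],3).tolist())
print(wray((244,188),cam,.018), wray((245,188),cam,0.009),telemetry.get_obs()["position"])
```

```text
[[0.305, 0.905, 0.297, 0.526], [-0.952, 0.289, 0.095, 0.086], [-0.0, -0.312, 0.95, 0.235], [0.0, 0.0, 0.0, 1.0]]
[0.45660798 0.07246115 0.018     ] [0.45396799 0.07115219 0.009     ] [0.45015891 0.06042846 0.09362535]
```

```bash
python3 -m crank '[[0,[0.3,1.1,-2.5],[0,0,0]],[0,[0,0,-2.5],[0,0,0]],[0,[0,0,-2.0],[0,0,0]],[0,[0,0,-1.0],[0,0,0]],[0,[0,0,-0.6],[0,0,0]],[0,[0,0,0],[0,0,0]],[0,[0,0,0],[0,0,0]]]'
python3 -m crank '[[0.1,[0,0,0],[0,0,0]],[0.2,[0,0,0],[0,0,0]],[0.3,[0,0,0],[0,0,0]],[0.4,[0,0,0],[0,0,0]],[0.6,[0,0,0],[0,0,0]],[0.6,[0,0,0],[0,0,0]],[0.6,[0,0,0],[0,0,0]],[0.6,[0,0,0],[0,0,0]]]' 50
```

```text
clock: 4.3
position: [0.4525, 0.0718, 0.0065]
ee_rot: [0.417, 0.571, -0.417, 0.572]
ft_force: [0.2, -0.1, 0.2]
grip_width: 1.001
clock: 4.97
position: [0.4523, 0.0716, 0.0069]
ee_rot: [0.417, 0.57, -0.417, 0.572]
ft_force: [-5.4, -1.8, 19.9]
grip_width: 0.675
```

```bash
python3 -m crank '[[0.6,[0,0,1],[0,0,0]],[0.6,[0,0,2.5],[0,0,0]],[0.6,[0,0,2.5],[0,0,0]],[0.6,[0,0,2.5],[0,0,0]],[0.6,[2.5,-1.4,0],[0,0,0]],[0.6,[2.5,-1.4,0],[0,0,0]],[0.6,[2.5,-1.4,0],[0,0,0]],[0.6,[2.5,-1.4,0],[0,0,0]],[0.6,[0,0,0],[0,0,0]],[0.6,[0,0,0],[0,0,0]]]'
python3 - <<'E'
from h import *
cam=look("flange_ring","ring_seat"); save(cam["frame"],"wr3.png",1)
t=viewer.camera("top"); print(ray((412/1.5,231/1.5),t,.036))
for c in("top","scene"):
    t=viewer.camera(c)
    for d in mark_of("flange_ring",t)[:2]+mark_of("ring_seat",t)[:1]: print(c,d["conf"],w(d["location"],t))
E
```

```text
clock: 5.8
position: [0.552, 0.0149, 0.0901]
ee_rot: [0.417, 0.571, -0.417, 0.57]
ft_force: [-0.1, 0.5, -3.5]
grip_width: 0.67
tcp [0.5511 0.0159 0.0901]
flange_ring 0.62 [0.5544 0.0172 0.084 ]
ring_seat 0.56 [ 0.6055 -0.0168  0.0113]
[ 0.60055399 -0.01631216  0.036     ]
scene 0.65 [0.54590287 0.0151374  0.08529426]
scene 0.72 [ 0.6009885  -0.01657503  0.00758554]
```

View pics/wr3.png

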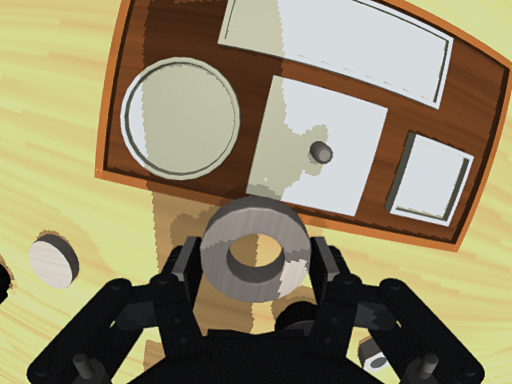

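The ring is held level at (255,248), and the post top is at (320,150). I'll move over it and lower part-way.

```bash
python3 -m crank '[[0.6,[2.5,-1.6,0],[0,0,0]],[0.6,[2.5,-1.6,0],[0,0,0]],[0.6,[0,0,-1.5],[0,0,0]],[0.6,[0,0,-1.0],[0,0,0]],[0.6,[0,0,0],[0,0,0]],[0.6,[0,0,0],[0,0,0]]]'
python3 - <<'E'
from h import *
cam=look("flange_ring","ring_seat"); save(cam["frame"],"wr4.png",1)
E
```

```text
clock: 6.8
position: [0.6005, -0.0155, 0.0648]
ee_rot: [0.416, 0.572, -0.417, 0.571]
ft_force: [-0.6, -0.0, -3.4]
grip_width: 0.673
tcp [ 0.6011 -0.0155  0.0655]
flange_ring 0.58 [ 0.6049 -0.0123  0.0572]
ring_seat 0.84 [ 0.6046 -0.014   0.0086]
```

View pics/wr4.png

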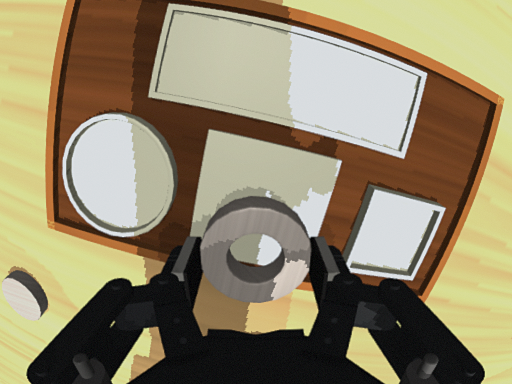

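Ring and seat agree to about 2 mm in the same picture, with the post hidden below the ring. I'll lower, release and rise.

```bash
python3 -m crank '[[0.6,[0,0,-1.0],[0,0,0]],[0.6,[0,0,-1.0],[0,0,0]],[0.6,[0,0,-1.0],[0,0,0]],[0.6,[0,0,-0.7],[0,0,0]],[0.6,[0,0,-0.4],[0,0,0]],[0.6,[0,0,0],[0,0,0]],[0.6,[0,0,0],[0,0,0]]]'
```

```text
clock: 7.53
position: [0.6015, -0.0162, 0.0241]
ee_rot: [0.417, 0.571, -0.417, 0.571]
ft_force: [0.5, 0.0, -2.7]
grip_width: 0.671
```

```bash
python3 -m crank '[[0.6,[0,0,-0.2],[0,0,0]],[0.5,[0,0,-0.1],[0,0,0]],[0.2,[0,0,0],[0,0,0]],[0.15,[0,0,0],[0,0,0]],[0.15,[0,0,0],[0,0,0]],[0.15,[0,0,1],[0,0,0]],[0.15,[0,0,3],[0,0,0]],[0.1,[0,0,4],[0,0,0]],[0,[0,0,4],[0,0,0]],[0,[0,0,0],[0,0,0]]]'
python3 -m crank '[[0,[-2.6,3.2,0],[0,0,0]],[0,[-2.6,3.2,0],[0,0,0]],[0,[-2.6,3.2,0],[0,0,0.1]],[0,[-2.6,3.2,0],[0,0,0.1]],[0,[-2.6,3.2,0],[0,0,0.1]],[0,[-2.6,3.2,0],[0,0,0.09]],[0,[-2.6,3.2,0],[0,0,0]],[0,[-2.6,3.2,0],[0,0,0]],[0,[-2.6,3.2,0],[0,0,0]],[0,[-2.6,3.2,0],[0,0,0]],[0,[0,0,0],[0,0,0]],[0,[0,0,0],[0,0,0]]]'
python3 - <<'E'
from h import *
cam=look("lobed_knob"); save(cam["frame"],"wr5.png",.78)
s=viewer.camera("top"); 
for d in mark_of("flange_ring",s)[:3]: print(d["conf"],w(d["location"],s))
A=cv2.imread("pics/wr5.png"); b=np.clip(1.3*cv2.resize(s["frame"][90:185,195:335],(400,271)),0,255).astype(np.uint8)[:,:,::-1]
H=np.zeros((300,800,3),np.uint8); H[:A.shape[0],:A.shape[1]]=A[:300]; H[:271,400:]=b; cv2.imwrite("pics/wr5.png",H)
E
```

```text
clock: 8.37
position: [0.6057, -0.0155, 0.1507]
ee_rot: [0.419, 0.568, -0.414, 0.575]
ft_force: [1.6, 0.5, 1.8]
grip_width: 1.004
clock: 9.37
position: [0.3401, 0.3057, 0.1422]
ee_rot: [0.297, 0.641, -0.296, 0.642]
ft_force: [-0.2, 0.2, 0.3]
grip_width: 0.998
tcp [0.3414 0.3042 0.1419]
lobed_knob 0.75 [0.3443 0.3032 0.0024]
lobed_knob 0.71 [ 0.4065  0.3721 -0.0007]
0.91 [ 0.59386189 -0.01928139  0.0104173 ]
```

View pics/wr5.png

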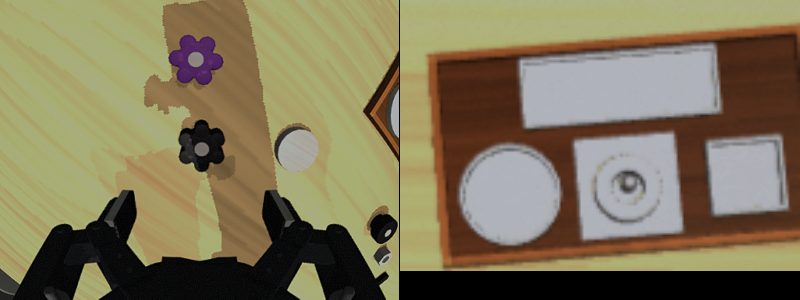

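The ring sits over the post in the top crop. The knob at (201,148) has lobes pointing up and down in the image, so the jaws will meet lobe pairs. I'll descend and grip.

```bash
python3 -m crank '[[0,[0,0,-3.5],[0,0,0]],[0,[0,0,-3.5],[0,0,0]],[0,[0,0,-3],[0,0,0]],[0,[0,0,-2],[0,0,0]],[0,[0,0,-1],[0,0,0]],[0,[0,0,0],[0,0,0]],[0,[0,0,0],[0,0,0]]]'
python3 -m crank '[[0.1,[0,0,0],[0,0,0]],[0.2,[0,0,0],[0,0,0]],[0.3,[0,0,0],[0,0,0]],[0.4,[0,0,0],[0,0,0]],[0.5,[0,0,0],[0,0,0]],[0.6,[0,0,0],[0,0,0]],[0.6,[0,0,0],[0,0,0]],[0.6,[0,0,0],[0,0,0]],[0.6,[0,0,0],[0,0,0]]]' 30
python3 -m crank '[[0.6,[0,0,1],[0,0,0]],[0.6,[0,0,2],[0,0,0]],[0.6,[0,0,3],[0,0,0]],[0.6,[0,0,3],[0,0,0]],[0.6,[0,0,0],[0,0,0]]]'
```

```text
clock: 10.15
position: [0.3421, 0.3037, 0.0118]
ee_rot: [0.299, 0.641, -0.299, 0.641]
ft_force: [-1.2, 0.2, 0.6]
grip_width: 1.0
clock: 10.9
position: [0.3423, 0.304, 0.0123]
ee_rot: [0.299, 0.641, -0.298, 0.642]
ft_force: [-1.7, -2.5, 9.6]
grip_width: 0.603
clock: 11.32
position: [0.3434, 0.3061, 0.1067]
ee_rot: [0.3, 0.64, -0.296, 0.643]
ft_force: [1.0, 1.4, 0.4]
grip_width: 0.605
```

```bash
python3 -m crank '[[0.6,[2.79,-2.38,0],[0,0,0]],[0.6,[2.79,-2.38,0],[0,0,0]],[0.6,[2.79,-2.38,0],[0,0,0]],[0.6,[2.79,-2.38,0],[0,0,0]],[0.6,[2.79,-2.38,0],[0,0,0]],[0.6,[2.79,-2.38,0],[0,0,0]],[0.6,[2.79,-2.38,0],[0,0,0]],[0.6,[2.79,-2.38,0],[0,0,0]],[0.6,[2.79,-2.38,0],[0,0,0]],[0.6,[0,0,-2],[0,0,0]],[0.6,[0,0,0],[0,0,0]],[0.6,[0,0,0],[0,0,0]]]'
python3 - <<'E'
from h import *
cam=look("lobed_knob","knob_well"); save(cam["frame"],"wr6.png",1)
s=viewer.camera("scene")
for d in mark_of("knob_well",s)[:1]+mark_of("lobed_knob",s)[:2]: print(d["conf"],w(d["location"],s))
E
```

```text
clock: 12.32
position: [0.5918, 0.0897, 0.0808]
ee_rot: [0.298, 0.642, -0.298, 0.64]
ft_force: [-0.3, -0.3, -1.1]
grip_width: 0.602
tcp [0.5921 0.0905 0.0818]
lobed_knob 0.79 [0.5918 0.0897 0.0714]
lobed_knob 0.2 [ 0.6072 -0.0131  0.0091]
knob_well 0.65 [0.5939 0.0883 0.0087]
0.91 [0.58939228 0.09065012 0.01263677]
0.68 [ 0.41376262  0.36709806 -0.00156417]
0.63 [0.59001887 0.08803045 0.06939516]
```

View pics/wr6.png

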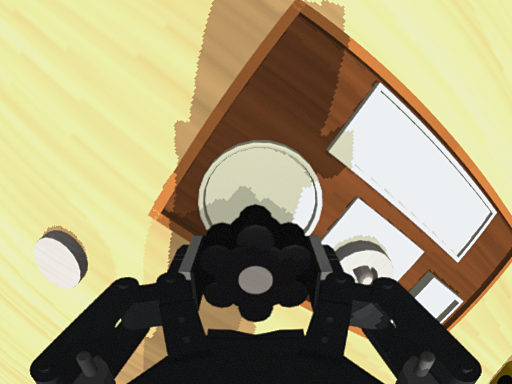

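The knob is held upright over the well, and both estimates agree within 3 mm. The ring shows seated around its post at (365,270). I'll lower and release.

```bash
python3 -m crank '[[0.6,[0,0,-1.3],[0,0,0]],[0.6,[0,0,-1.3],[0,0,0]],[0.6,[0,0,-1.3],[0,0,0]],[0.6,[0,0,-0.7],[0,0,0]],[0.6,[0,0,-0.4],[0,0,0]],[0.6,[0,0,-0.3],[0,0,0]],[0.6,[0,0,-0.1],[0,0,0]],[0.6,[0,0,0],[0,0,0]],[0.6,[0,0,0],[0,0,0]]]'
```

```text
clock: 13.37
position: [0.593, 0.0897, 0.0278]
ee_rot: [0.298, 0.641, -0.298, 0.641]
ft_force: [-0.3, -1.1, -0.9]
grip_width: 0.605
```

```bash
python3 -m crank '[[0.6,[0,0,-0.15],[0,0,0]],[0.5,[0,0,0],[0,0,0]],[0.4,[0,0,0],[0,0,0]],[0.3,[0,0,0],[0,0,0]],[0.3,[0,0,0],[0,0,0]],[0.25,[0,0,1],[0,0,0]],[0.25,[0,0,2],[0,0,0]],[0.2,[0,0,4],[0,0,0]],[0.1,[0,0,4],[0,0,0]],[0,[0,0,0],[0,0,0]]]'
python3 -m crank '[[0,[-2.36,-3.36,0],[0,0,0]],[0,[-2.36,-3.36,0],[0,0,-0.08]],[0,[-2.36,-3.36,0],[0,0,-0.08]],[0,[-2.36,-3.36,0],[0,0,-0.08]],[0,[-2.36,-3.36,0],[0,0,-0.09]],[0,[-2.36,-3.36,0],[0,0,0]],[0,[-2.36,-3.36,0],[0,0,0]],[0,[-2.36,-3.36,0],[0,0,0]],[0,[0,0,0],[0,0,0]],[0,[0,0,0],[0,0,0]]]'
python3 - <<'E'
from h import *
cam=look("hex_nut"); save(cam["frame"],"wr7.png",.78)
s=viewer.camera("top")
for t in("flange_ring","lobed_knob"):
  for d in mark_of(t,s)[:2]: print(t,d["conf"],w(d["location"],s))
A=cv2.imread("pics/wr7.png"); b=np.clip(1.3*cv2.resize(s["frame"][90:185,195:335],(400,271)),0,255).astype(np.uint8)[:,:,::-1]
H=np.zeros((300,800,3),np.uint8); H[:A.shape[0],:A.shape[1]]=A[:300]; H[:271,400:]=b; cv2.imwrite("pics/wr7.png",H)
E
```

```text
clock: 14.2
position: [0.5962, 0.0911, 0.1445]
ee_rot: [0.3, 0.638, -0.296, 0.644]
ft_force: [0.6, 0.4, 0.3]
grip_width: 0.995
clock: 15.03
position: [0.4028, -0.1812, 0.1365]
ee_rot: [0.401, 0.582, -0.401, 0.583]
ft_force: [0.9, 1.1, 0.7]
grip_width: 1.0
tcp [ 0.4038 -0.1796  0.1365]
hex_nut 0.89 [ 0.4044 -0.1804 -0.001 ]
flange_ring 0.54 [ 0.59842307 -0.01766713  0.00963639]
lobed_knob 0.97 [ 4.07170336e-01  3.70140240e-01 -3.76669502e-04]
lobed_knob 0.81 [0.58993175 0.09020721 0.011027  ]
```

View pics/wr7.png

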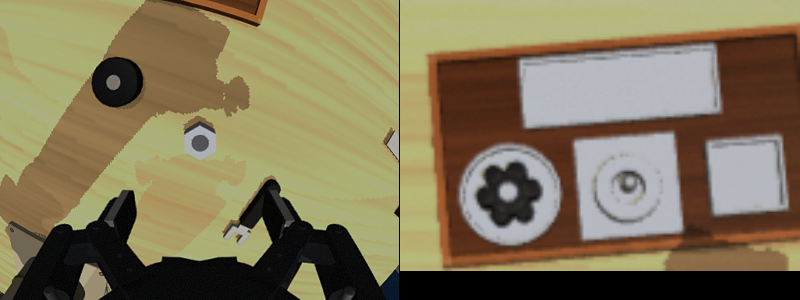

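The nut is centred with its flats facing the jaws, and the lobed knob stands upright in its well. I'll grip the nut.

```bash
python3 -m crank '[[0,[0,0,-3.5],[0,0,0]],[0,[0,0,-3.5],[0,0,0]],[0,[0,0,-3],[0,0,0]],[0,[0,0,-2],[0,0,0]],[0,[0,0,-0.8],[0,0,0]],[0,[0,0,0],[0,0,0]],[0,[0,0,0],[0,0,0]]]'
python3 -m crank '[[0.2,[0,0,0],[0,0,0]],[0.3,[0,0,0],[0,0,0]],[0.4,[0,0,0],[0,0,0]],[0.5,[0,0,0],[0,0,0]],[0.6,[0,0,0],[0,0,0]],[0.7,[0,0,0],[0,0,0]],[0.8,[0,0,0],[0,0,0]],[0.8,[0,0,0],[0,0,0]],[0.8,[0,0,0],[0,0,0]],[0.8,[0,0,0],[0,0,0]]]' 40
python3 -m crank '[[0.8,[0,0,1],[0,0,0]],[0.8,[0,0,2],[0,0,0]],[0.8,[0,0,3],[0,0,0]],[0.8,[0,0,3],[0,0,0]],[0.8,[0,0,0],[0,0,0]]]'
```

```text
clock: 15.87
position: [0.4046, -0.1788, 0.0085]
ee_rot: [0.399, 0.584, -0.399, 0.584]
ft_force: [0.5, -0.2, 1.1]
grip_width: 1.0
clock: 16.7
position: [0.4042, -0.1796, 0.0086]
ee_rot: [0.399, 0.583, -0.4, 0.584]
ft_force: [-1.2, 0.3, 8.6]
grip_width: 0.412
clock: 17.12
position: [0.4067, -0.1801, 0.1033]
ee_rot: [0.4, 0.581, -0.399, 0.586]
ft_force: [0.7, -0.4, -1.4]
grip_width: 0.41
```

```bash
python3 -m crank '[[0.8,[3.45,0.96,0],[0,0,0]],[0.8,[3.45,0.96,0],[0,0,0]],[0.8,[3.45,0.96,0],[0,0,0]],[0.8,[3.45,0.96,0],[0,0,0]],[0.8,[3.45,0.96,0],[0,0,0]],[0.8,[3.45,0.96,0],[0,0,0]],[0.8,[0,0,-2],[0,0,0]],[0.8,[0,0,0],[0,0,0]],[0.8,[0,0,0],[0,0,0]]]'
python3 - <<'E'
from h import *
cam=look("hex_nut","nut_well"); save(cam["frame"],"wr8.png",1)
s=viewer.camera("scene")
for d in mark_of("nut_well",s)[:1]+mark_of("hex_nut",s)[:2]: print(d["conf"],w(d["location"],s))
E
```

```text
clock: 17.87
position: [0.6098, -0.1214, 0.0768]
ee_rot: [0.399, 0.585, -0.4, 0.582]
ft_force: [-0.1, 0.7, -1.6]
grip_width: 0.405
tcp [ 0.6101 -0.1219  0.0778]
hex_nut 0.95 [ 0.6105 -0.1179  0.0683]
nut_well 0.64 [ 0.6167 -0.1215  0.0096]
0.83 [ 0.61360692 -0.12171728  0.07126681]
```

View pics/wr8.png

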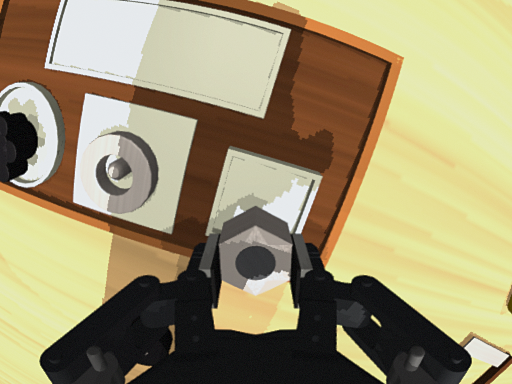

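The nut is held level over the square well; I'll shift 2 mm in x and lower.

```bash
python3 -m crank '[[0.8,[0.2,0,-1.3],[0,0,0]],[0.8,[0,0,-1.3],[0,0,0]],[0.8,[0,0,-1.3],[0,0,0]],[0.8,[0,0,-0.7],[0,0,0]],[0.8,[0,0,-0.4],[0,0,0]],[0.8,[0,0,-0.3],[0,0,0]],[0.8,[0,0,0],[0,0,0]],[0.8,[0,0,0],[0,0,0]]]'
```

```text
clock: 18.83
position: [0.6131, -0.1216, 0.025]
ee_rot: [0.4, 0.583, -0.399, 0.584]
ft_force: [0.3, 0.2, -2.4]
grip_width: 0.411
```

```bash
python3 -m crank '[[0.8,[0,0,-0.1],[0,0,0]],[0.6,[0,0,0],[0,0,0]],[0.5,[0,0,0],[0,0,0]],[0.45,[0,0,0],[0,0,0]],[0.45,[0,0,0],[0,0,0]],[0.4,[0,0,1],[0,0,0]],[0.4,[0,0,2],[0,0,0]],[0.3,[0,0,4],[0,0,0]],[0.2,[0,0,4],[0,0,0]],[0,[0,0,0],[0,0,0]]]'
python3 -m crank '[[0,[-3.43,-2.14,0],[0,0,0]],[0,[-3.43,-2.14,0],[0,0,-0.09]],[0,[-3.43,-2.14,0],[0,0,-0.09]],[0,[-3.43,-2.14,0],[0,0,-0.09]],[0,[-3.43,-2.14,0],[0,0,-0.09]],[0,[-3.43,-2.14,0],[0,0,-0.085]],[0,[-3.43,-2.14,0],[0,0,0]],[0,[-3.43,-2.14,0],[0,0,0]],[0,[0,0,0],[0,0,0]],[0,[0,0,0],[0,0,0]]]'
python3 - <<'E'
from h import *
cam=look("spanner"); save(cam["frame"],"wr9.png",.78); print(np.round(telemetry.get_obs()["joint_pos"],2))
s=viewer.camera("top")
for t in("flange_ring","lobed_knob","hex_nut"):
  for d in mark_of(t,s)[:2]: print(t,d["conf"],w(d["location"],s))
s2=viewer.camera("scene")
for d in mark_of("spanner",s2)[:1]: print(d["conf"],w(d["location"],s2))
A=cv2.imread("pics/wr9.png"); b=np.clip(1.3*cv2.resize(s["frame"][90:185,195:335],(400,271)),0,255).astype(np.uint8)[:,:,::-1]
H=np.zeros((300,800,3),np.uint8); H[:A.shape[0],:A.shape[1]]=A[:300]; H[:271,400:]=b; cv2.imwrite("pics/wr9.png",H)
E
```

```text
clock: 19.67
position: [0.6169, -0.1216, 0.1432]
ee_rot: [0.401, 0.58, -0.398, 0.587]
ft_force: [0.6, 0.6, -0.0]
grip_width: 0.918
clock: 20.5
position: [0.3369, -0.2943, 0.1347]
ee_rot: [-0.519, -0.479, 0.52, -0.48]
ft_force: [0.5, 1.1, 0.3]
grip_width: 0.998
tcp [ 0.3385 -0.2932  0.1346]
spanner 0.67 [ 0.3429 -0.2917 -0.0004]
[ 1.04  0.05 -0.44  2.01  0.02  1.09 -1.05]
flange_ring 0.74 [ 0.5959889  -0.01737812  0.01147249]
lobed_knob 0.89 [0.58858858 0.09119542 0.0144445 ]
lobed_knob 0.64 [ 0.40851102  0.37354892 -0.00247987]
hex_nut 0.48 [ 0.61572839 -0.11712045  0.00948265]
0.88 [ 0.34074201 -0.29588803 -0.00187102]
```

View pics/wr9.png

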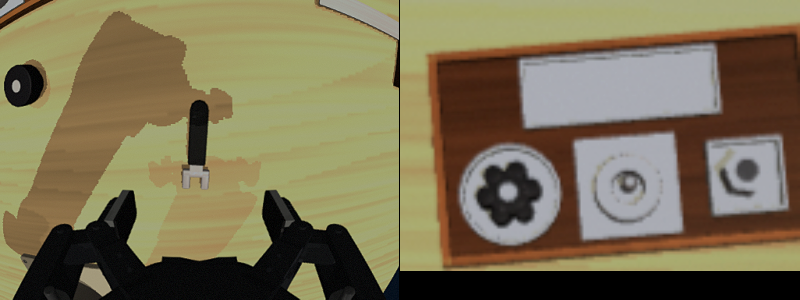

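The nut appears to be inside the square well, to be checked later. The spanner lies between the jaws, aligned to about 2°. I'll grip it.

```bash
python3 -m crank '[[0,[0,0,-3.5],[0,0,0]],[0,[0,0,-3.5],[0,0,0]],[0.2,[0,0,-3],[0,0,0]],[0.3,[0,0,-2],[0,0,0]],[0.3,[0,0,-0.8],[0,0,0]],[0.3,[0,0,0],[0,0,0]],[0.3,[0,0,0],[0,0,0]]]'
python3 -m crank '[[0.4,[0,0,0],[0,0,0]],[0.5,[0,0,0],[0,0,0]],[0.6,[0,0,0],[0,0,0]],[0.7,[0,0,0],[0,0,0]],[0.8,[0,0,0],[0,0,0]],[0.9,[0,0,0],[0,0,0]],[0.95,[0,0,0],[0,0,0]],[0.95,[0,0,0],[0,0,0]],[0.95,[0,0,0],[0,0,0]],[0.95,[0,0,0],[0,0,0]]]' 50
python3 -m crank '[[0.95,[0,0,1],[0,0,0]],[0.95,[0,0,2],[0,0,0]],[0.95,[0,0,3],[0,0,0]],[0.95,[0,0,3],[0,0,0]],[0.95,[0,0,0],[0,0,0]]]'
```

```text
clock: 21.48
position: [0.339, -0.2929, 0.0064]
ee_rot: [0.518, 0.481, -0.518, 0.481]
ft_force: [-0.0, -0.0, -0.2]
grip_width: 0.697
clock: 22.32
position: [0.3389, -0.2933, 0.0067]
ee_rot: [-0.518, -0.48, 0.519, -0.481]
ft_force: [-2.0, 2.2, 9.2]
grip_width: 0.238
clock: 22.73
position: [0.3409, -0.2946, 0.1015]
ee_rot: [0.519, 0.478, -0.518, 0.484]
ft_force: [0.2, -1.3, -0.4]
grip_width: 0.243
```

```bash
python3 -m crank '[[0.95,[2.93,2.42,0],[0,0,0.11]],[0.95,[2.93,2.42,0],[0,0,0.11]],[0.95,[2.93,2.42,0],[0,0,0.11]],[0.95,[2.93,2.42,0],[0,0,0.11]],[0.95,[2.93,2.42,0],[0,0,0.11]],[0.95,[2.93,2.42,0],[0,0,0.11]],[0.95,[2.93,2.42,0],[0,0,0.11]],[0.95,[2.93,2.42,0],[0,0,0.11]],[0.95,[2.93,2.42,0],[0,0,0.11]],[0.95,[2.93,2.42,0],[0,0,0.11]],[0.95,[2.93,2.42,0],[0,0,0.11]],[0.95,[2.93,2.42,0],[0,0,0.11]]]'
python3 -m crank '[[0.95,[0,0,0],[0,0,0.1033]],[0.95,[0,0,0],[0,0,0.1033]],[0.95,[0,0,0],[0,0,0.1033]],[0.95,[0,0,0],[0,0,0.1033]],[0.95,[0,0,0],[0,0,0]],[0.95,[0,0,0],[0,0,0]]]'
python3 - <<'E'
from h import *
from scipy.spatial.transform import Rotation as R
cam=look("spanner","spanner_trough"); save(cam["frame"],"wr10.png",1)
o=telemetry.get_obs(); z=R.from_quat(o["ee_rot"]).as_matrix()[:,2]; print("jaw",np.degrees(np.arctan2(z[1],z[0])))
for c in("scene","top"):
  s=viewer.camera(c)
  for t in("spanner","spanner_trough"):
    for d in mark_of(t,s)[:1]: print(c,t,d["conf"],w(d["location"],s))
E
```

```text
clock: 23.73
position: [0.691, -0.0016, 0.0956]
ee_rot: [0.113, 0.698, -0.113, 0.698]
ft_force: [0.7, 0.1, -1.7]
grip_width: 0.242
clock: 24.23
position: [0.6898, -0.0027, 0.0957]
ee_rot: [-0.03, 0.707, 0.03, 0.706]
ft_force: [1.4, 0.5, -1.7]
grip_width: 0.239
tcp [ 0.6899 -0.0027  0.0957]
spanner 0.84 [0.6882 0.0037 0.0871]
jaw 4.838592991047869
scene spanner 0.74 [ 0.68862485 -0.00105791  0.08817853]
scene spanner_trough 0.69 [ 0.69649002 -0.01304585  0.00896534]
top spanner 0.5 [0.68878134 0.00808612 0.09017386]
top spanner_trough 0.73 [ 0.6975988  -0.01099269  0.00743722]
```

View pics/wr10.png

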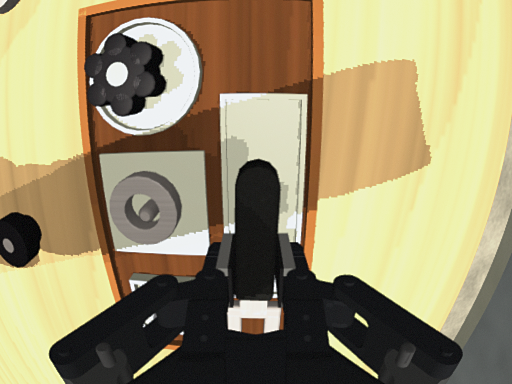

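The spanner is level and parallel to the trough; I'll shift 4 mm in x and lower.

```bash
python3 -m crank '[[0.95,[0.4,0,-2],[0,0,0]],[0.95,[0,0,-2],[0,0,0]],[0.95,[0,0,-1.5],[0,0,0]],[0.95,[0,0,-1],[0,0,0]],[0.95,[0,0,-0.6],[0,0,0]],[0.95,[0,0,-0.2],[0,0,0]],[0.95,[0,0,-0.1],[0,0,0]],[0.95,[0,0,0],[0,0,0]],[0.95,[0,0,0],[0,0,0]]]'
```

```text
clock: 25.43
position: [0.6946, -0.0024, 0.0228]
ee_rot: [-0.031, 0.706, 0.031, 0.707]
ft_force: [-0.3, -0.0, -1.8]
grip_width: 0.24
```

```bash
python3 -m crank '[[0.95,[0,0,-0.15],[0,0,0]],[0.85,[0,0,0],[0,0,0]],[0.75,[0,0,0],[0,0,0]],[0.65,[0,0,0],[0,0,0]],[0.6,[0,0,0],[0,0,0]],[0.6,[0,0,1],[0,0,0]],[0.6,[0,0,2],[0,0,0]],[0.4,[0,0,4],[0,0,0]],[0.2,[0,0,4],[0,0,0]],[0,[0,0,4],[0,0,0]],[0,[-4,0,0],[0,0,0]],[0,[-4,0,0],[0,0,0]]]'
python3 -m crank '[[0,[-4,0,0],[0,0,0]],[0,[-4,0,0],[0,0,0]],[0,[-4,0,0],[0,0,0]],[0,[-2,-3,0],[0,0,0]],[0,[0,-4,0],[0,0,0]],[0,[0,-4,0],[0,0,0]],[0,[0,-4,0],[0,0,0]],[0,[0,-4,0],[0,0,0]],[0,[0,0,0],[0,0,0]],[0,[0,0,0],[0,0,0]],[0,[0,0,0],[0,0,0]],[0,[0,0,0],[0,0,0]]]'
python3 - <<'E'
from h import *
t=viewer.camera("top"); s=viewer.camera("scene"); g=[]
for cam in(t,s):
  for n in "flange_ring lobed_knob hex_nut spanner blank_disc smooth_knob".split():
    for d in mark_of(n,cam)[:2]: print(n,round(d["conf"],2),np.round(w(d["location"],cam),3))
a=cv2.resize(t["frame"][90:190,195:345],(400,267),interpolation=2); b=cv2.resize(s["frame"][205:315,130:320],(400,232),interpolation=2)
H=np.zeros((560,800,3),np.uint8); H[:267,:400]=a; H[:232,400:]=b
f=cv2.resize(t["frame"],(384,288)); H[270:558,:384]=f; wv=viewer.camera("wrist")["frame"]; H[270:558,400:784]=cv2.resize(wv,(384,288))
save(np.clip(H*1.3,0,255).astype(np.uint8),"fin.png",1)
E
```

```text
clock: 26.43
position: [0.6162, -0.0013, 0.1744]
ee_rot: [-0.03, 0.704, 0.031, 0.709]
ft_force: [-0.2, -0.1, -0.1]
grip_width: 0.997
clock: 27.43
position: [0.4744, -0.1909, 0.1708]
ee_rot: [-0.032, 0.706, 0.032, 0.707]
ft_force: [-0.0, 0.4, 0.2]
grip_width: 1.001
flange_ring 0.66 [ 0.597 -0.016  0.013]
lobed_knob 0.67 [ 0.407  0.372 -0.001]
lobed_knob 0.65 [0.589 0.091 0.013]
hex_nut 0.71 [ 0.618 -0.121  0.011]
spanner 0.94 [0.694 0.004 0.015]
blank_disc 0.96 [0.412 0.203 0.002]
blank_disc 0.37 [ 0.617 -0.117  0.013]
smooth_knob 0.81 [ 0.438 -0.07   0.004]
flange_ring 0.7 [ 0.601 -0.019  0.012]
lobed_knob 0.93 [0.588 0.089 0.015]
lobed_knob 0.72 [0.412 0.368 0.001]
hex_nut 0.63 [ 0.616 -0.12   0.017]
spanner 0.77 [0.692 0.003 0.014]
blank_disc 0.61 [0.415 0.199 0.002]
blank_disc 0.57 [0.691 0.001 0.012]
smooth_knob 0.76 [ 0.435 -0.076  0.005]
```

View pics/fin.png

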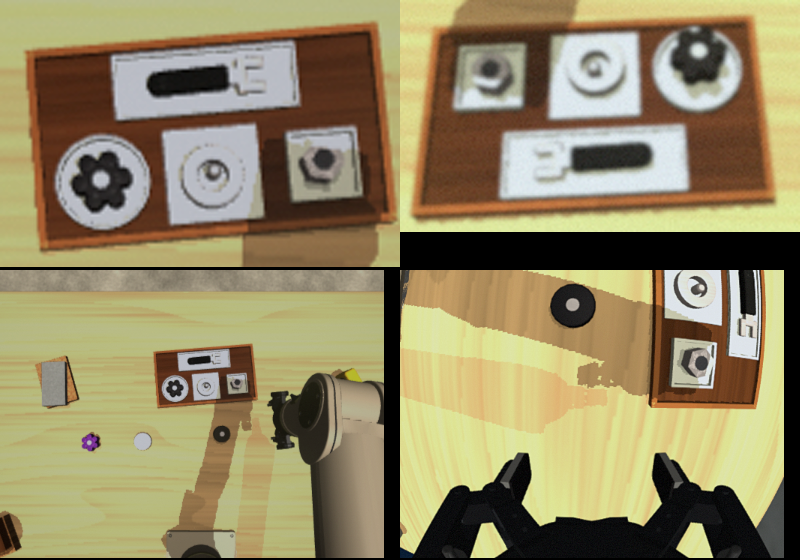

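The composite shows all four pieces in their bays, with the disc, smooth knob and purple knob untouched. One close look at the nut will confirm it lies flat.

```bash
python3 -m crank '[[0,[2,-0.5,0],[0,0,0]],[0,[3,1,0],[0,0,0]],[0,[3,2,0],[0,0,0]],[0,[0,2,0],[0,0,0]],[0,[0,0,0],[0,0,0]],[0,[0,0,0],[0,0,0]]]'
python3 - <<'E'
from h import *
f=viewer.camera("wrist")["frame"]; save(f,"fin2.png",1.5)
E
```

```text
clock: 28.68
position: [0.5543, -0.1459, 0.1702]
ee_rot: [-0.032, 0.706, 0.032, 0.706]
ft_force: [-0.1, -0.8, -0.7]
grip_width: 1.002
```

View pics/fin2.png

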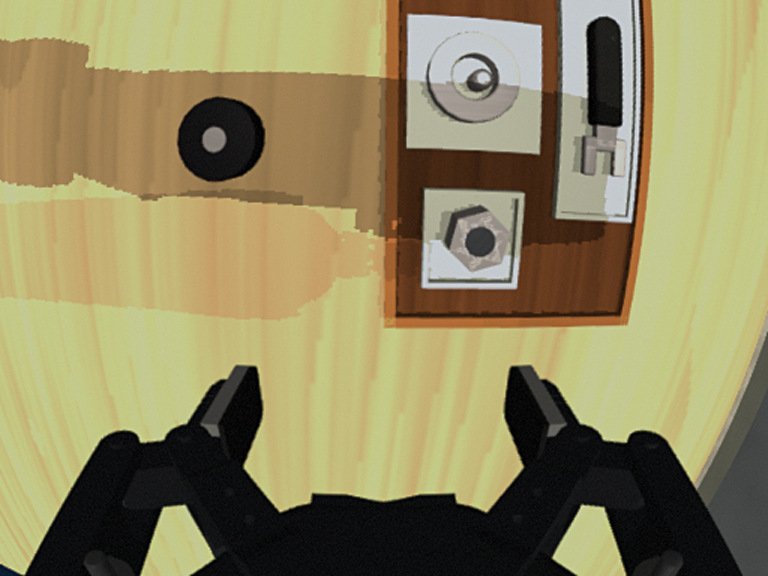

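The nut at (478,238) lies flat inside the square well. The ring is seated around its post at (475,78), and the spanner lies inside the trough at (604,95). The arm is clear of everything, so I'll hand in.

```bash
python3 -c "
from workcell import manip; print(manip.hand_in())"
```

```text
the job is handed in; nothing more can be done
None
```

All four kit pieces are in their bays and the job is handed in, at about 29 s on the robot's clock. I placed them in the order listed: flange ring over the post, lobed knob upright in the round well, hexagon nut in the square well, spanner along the trough with its jaw towards −y.

- **Final checks:** the last top, scene and wrist pictures show each piece seated in its bay, with the gripper open and clear. The blank disc, smooth knob and purple knob are where they started, to within the detectors' few millimetres.
- **Forces:** the largest wrist reading printed was about 20 N, while closing on the ring. I only saw the values at the end of each move.
- **Small disagreements:** the camera estimates differed by up to about 8 mm. The nut reads about 5 mm off the centre of its well; the wrist view shows it flat inside. A few low-confidence "blank disc" reports at the nut and the spanner were false.

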